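# Pack and stack the under-sink riser

### The arm

A 6-joint arm with a two-finger parallel gripper is mounted at the origin on the work surface. World frame = base frame: x ahead of the robot, y to its left, z up, the work surface at z = 0. Lengths are in m, angles in rad, forces in N, time in s.
With the tool pointing down it reaches from about 0.15 to 0.775 m from the base axis. Payload 6.1 kg.
Tool frame: the origin (TCP) lies between the finger pads; the fingertips stand 22 mm ahead of it and the grasp point (between the pads) lies 3 mm ahead of it; z points along the fingers, y is the line along which they close (so a half turn about z gives the same grasp; the last joint's range is limited). The gripper opens to 85 mm and grips with 20 to 120 N. Pads are 22 mm wide; open, the fingers measure 114 mm over their backs; the gripper's body (76 mm by 85 mm) begins 54 mm behind the grasp point. The pads swing forward as they close: fully open they stand 13 mm farther back than shut.
Start: joints at [1.337, 0.126, -0.04, 1.405, 0, 1.571], TCP at [0.122, 0.511, 0.253] pointing down, gripper open.
Joint ranges: [-2.72, 2.72], [-0.95, 1.95], [-1.27, 1.35], [-1.78, 2.02], [-1.46, 1.47], [-3.14, 3.14]. Speed limits (rad/s): [2.39, 2.39, 3.01, 3.14, 3.14, 3.14].

### API

Orientations are given as [roll, pitch, yaw] about the fixed x, y, z axes, in that order (R = Rz(yaw) Ry(pitch) Rx(roll)).
In Python, from station import r gives the robot as it stands.
- The arm moves only by the shell command python3 -m jog 'ROWS' [OPENING]. ROWS is rows parted by semicolons, their numbers by spaces, 1 to 10 of them, each of 6 numbers: dx, dy, dz in m, then a rotation vector rx, ry, rz in rad; each row is the pose to reach, as a shift and turn from the pose commanded when the command began, along the tool's axes at that moment; what a row does not reach only later rows make up. A row lasts 1/8 s, in which the tool goes at most 0.0625 m and 0.188 rad, less where a joint would pass 70% of its speed; a pose out of reach is approached as far as the arm can. OPENING is the opening from 0.0 (shut) to 1.0 (fully open), set as the command begins (- or left out keeps the last). The fingers move at their own pace and stop on an object; the grip force is fixed at half the most. Time passes only in rows, so rows that do not move let the fingers close. It prints the time, the measured TCP pose, the force, the opening and the grip force at its end.
- r.sense(): the state, without advancing time (a new reading comes with each control period).
- r.camera(name): name is "scene" or "top" or "wrist"; returns a dict with "img" (420x560x3 uint8, red, green, blue), "K" (3x3 intrinsics, pixels), "cam_to_world" (4x4, takes a point from camera to world coordinates); the wrist camera has in their place "tool_from_camera" (4x4, takes a point from camera to tool coordinates, whose origin is the TCP and whose axes are the flange's). Camera axes: x right, y up, looking along -z (the intrinsics and any distortion apply to the point x, -y, -z); pixel columns grow to the right and rows downward; lengths in m; the calibration is good to about 2 mm. A picture is of the moment at which its call begins: read the wrist's pose just before it. There is no depth.
- r.finish_job(): hands the job in; it is judged then, once.
Trained networks look in the newest picture that a camera, given by its name, has taken for a name from the list of things; names that differ only in an ending like _2 or _b are one class to them, and where a whole thing is asked for, a point or a joint stands for the part that bears it (a point fixed in the world has none). Each returns a list of dicts, best first, with "score" (0 to 1); they miss things now and then, are a little off and sometimes report something else, mostly with a low value. They report only what shows in the picture. A call takes as long as a camera call. They do not tell look-alikes from the thing itself.
- r.boxes_of(target, camera): "xyz" ([x, y, z] in m, in the coordinates of the camera as it stood for that picture, good to about 4 mm: the middle of the surface that is visible of it).
- r.trace(target, camera): "region" (420x560 bool, what is visible of it).
- r.landmark_of(target, camera): "xyz" ([x, y, z] in m, in the coordinates of the camera as it stood for that picture, good to about 4 mm: a listed point, or the origin of a listed thing).
The state is a dict: "time": time; "joint_positions": joint angles; "dq": joint speeds; "joint_efforts": joint torques, N m; "position": TCP position; "eef_rot": TCP orientation; "ft_force": force on the tool from outside, world axes, zero at the start; "wrist_torque": the same for the moment, N m; "finger_gap": opening from 0.0 (shut) to 1.0 (fully open); "finger_force": force on a finger pad.
Only numpy, scipy, OpenCV 4.12 (cv2) and the standard library are available. Lean on these libraries where they do the work, as an engineer would, in place of code of your own. Each camera call takes 0.05 s, during which the arm holds its last target. There are 200 camera calls.

### The job

Pack the grey riser from its fixed end wall outwards, in this order: stand the carton upright with a broad side flat against the wall, set the largest tub close beside it (both midway across the depth of the shelf), seat the medium tub inside the raised rim of the largest one's lid, and seat the smallest tub likewise on the medium one. Last, slide the metal end stop up until the row is held snug between stop and wall, with the stack still standing, and let go. Leave the bottle, the scoop and the brush as they are.

Things in the scene. Friction and masses are not known exactly. Their poses are not given: they have to be found in the camera images.
- riser: Grey plastic shelf riser, fixed: shelf 150 (x) by 480 (y) mm, top 70 mm above the cupboard floor, no lips. Origin: centre of its underside, on the floor; x along its depth, away from the robot; y along its length. A fixed upright end wall (110 mm in x, 8 mm thick, 60 mm above the shelf) has its inner face at y = +95 mm; the row goes on its -y side, centred at x = 0.
- stop (a joint): Slide of the steel end stop along the riser's +y, in m. The face of its plate (100 mm in x, 8 mm thick, 50 mm above the shelf) is at riser y = -95 mm + joint value; 0 is farthest from the wall. Starts at 0 to 0.04, range to 0.13; slides with about 1.5 N, stays where left. Carton and largest tub packed tight take 100 mm: snug is 0.090.
- stop_grip (a point): Top centre of the stop's black grip post, by which it is slid: post 16 mm (x) by 20 mm (y), top 42 mm above the shelf, standing on a thin foot (top 6 mm above the shelf) 55 mm behind (-y of) the face of the plate. Axes as the riser's.
- carton: Plain brown cardboard carton standing upright: 52 mm (its x) by 36 mm (its y) by 68 mm high. Broad sides face its +-y. Origin: centre of the underside. 220 g nominal.
- tub_large: The largest of three round white plastic lidded tubs, upright, diameter 64 mm, 44 mm high overall. The lid's flat top lies 39 mm above the underside inside a raised rim 5 mm high and 2.5 mm thick (inner diameter 59 mm, so the medium tub has 4.5 mm of play all round). Origin: centre of the underside; z up. 200 g nominal.
- tub_medium: The medium one of three round white plastic lidded tubs, upright, diameter 50 mm, 38 mm high overall. The lid's flat top lies 33 mm above the underside inside a raised rim 5 mm high and 2.5 mm thick (inner diameter 45 mm, so the smallest tub has 4.5 mm of play all round). Origin: centre of the underside; z up. 120 g nominal.
- tub_small: The smallest of three round white plastic lidded tubs, upright, diameter 36 mm, 32 mm high overall. The lid's flat top lies 27 mm above the underside inside a raised rim 5 mm high and 2.5 mm thick (inner diameter 31 mm). Origin: centre of the underside; z up. 60 g nominal.
- bottle: Bystander: blue glass swing-top bottle, 62 mm diameter, 180 mm high, standing loose on the riser beyond the wall, about 200 mm to +y of the riser's middle. Origin: centre of the underside.
- scoop: Bystander: white plastic scoop, about 125 mm long and 42 mm wide and 30 mm high, lying loose along the riser's depth at its -y end, behind the stop, about 207 mm from the middle. Origin: underside, at the handle end of the bowl.
- brush: Bystander: black-handled bottle brush, 230 mm long, 36 mm high, lying on the cupboard floor beyond the riser, along y. Origin: underside, between handle and bristles.
Mind the look-alikes: they are no part of the job. What is shaped like the tub_medium but blue or yellow is not meant.

How it is judged:
By the outcome, as a careful person would: the job done as asked, in the order asked, and still so for the second after the job is handed in, with the robot touching nothing.
It also fails if it takes over 120 s, if anything falls off the work surface, if the arm or the gripper's body presses on something with over 40 N, if the wrist force passes 120 N, or if a joint passes its speed limit or range.

## Working session

There is one attempt and no reset: what is moved stays moved. The work goes in short steps, Python scripts to look and compute and a shell command to move; the robot and the scene stay as the last step left them, time stands still between calls to the robot, and variables do not carry over. Pictures are saved under pics/ and viewed, at most 16 in all, crops included, and the job is handed in when it is done.

```bash
ls; mkdir -p pics
cat > h.py <<'E'
from station import r
import numpy as np, cv2
from scipy.spatial.transform import Rotation as R
def T():
    s=r.sense(); M=np.eye(4); M[:3,:3]=R.from_euler('xyz',s['eef_rot']).as_matrix(); M[:3,3]=s['position']; return M
def look(cam):
    M=T(); c=r.camera(cam)
    c['X']=c['cam_to_world'] if cam!='wrist' else M@c['tool_from_camera']
    return c
def w(c,p): return (c['X']@np.append(p,1))[:3]
def px(c,p):
    q=np.linalg.inv(c['X'])@np.append(p,1); q=q[:3]*[1,-1,-1]; u=c['K']@q; return u[:2]/u[2]
def ray(c,uv,z):
    d=np.linalg.inv(c['K'])@[uv[0],uv[1],1]; d=c['X'][:3,:3]@(d*[1,-1,-1]); o=c['X'][:3,3]; return o+d*(z-o[2])/d[2]
E
python3 - <<'E'
from h import *
s=r.sense(); print(s['time'],np.round(s['position'],3),np.round(s['eef_rot'],3),s['finger_gap'])
ims=[]
for n in ['scene','top']:
    c=look(n); ims.append(c['img'])
    print(n,c.keys(),np.round(c['X'][:3,3],2))
    for t in ['riser','stop','stop_grip','carton','tub_large','tub_medium','tub_small','bottle','scoop','brush']:
        for d in r.landmark_of(t,n)[:4]:
            p=w(c,d['xyz']); print(t,round(d['score'],2),np.round(p,3),np.round(px(c,p)))
    cv2.imwrite(f'pics/{n}.png',cv2.cvtColor(c['img'],cv2.COLOR_RGB2BGR))
print(r.sense()['time'])
E
```

```text
pics
0.0 [0.122 0.51  0.253] [-3.14  -0.     2.908] 1.0004069436012222
scene dict_keys(['img', 'K', 'cam_to_world', 'X']) [0.89 0.58 0.96]
riser 0.63 [ 0.648 -0.04  -0.002] [250. 234.]Traceback (most recent call last):
  File "<stdin>", line 8, in <module>
ValueError: it knows: bottle, brush, carton, riser, scoop, stop_grip, tub_large, tub_medium, tub_small
```

Run:
```python
from h import *
for n in ['scene','top']:
    c=look(n)
    for t in ['riser','stop_grip','carton','tub_large','tub_medium','tub_small','bottle','scoop','brush']:
        for d in r.landmark_of(t,n)[:4]:
            p=w(c,d['xyz']); print(t,round(d['score'],2),np.round(p,3),np.round(px(c,p)))
    cv2.imwrite(f'pics/{n}.png',cv2.cvtColor(c['img'],cv2.COLOR_RGB2BGR))
print(r.sense()['time'])
```

```text
riser 0.58 [ 0.646 -0.041 -0.001] [250. 234.]
stop_grip 0.89 [ 0.651 -0.172  0.113] [218. 163.]
carton 0.7 [ 0.441 -0.082  0.003] [319. 186.]
tub_large 0.75 [ 0.421 -0.279  0.001] [286. 133.]
tub_large 0.7 [ 0.44  -0.086  0.003] [318. 185.]
tub_medium 0.96 [ 0.434  0.102 -0.004] [364. 242.]
tub_medium 0.76 [ 0.345  0.152 -0.002] [410. 242.]
tub_medium 0.64 [ 0.371  0.019 -0.004] [366. 206.]
tub_small 0.56 [0.416 0.259 0.001] [414. 293.]
bottle 0.7 [0.616 0.164 0.071] [308. 282.]
scoop 0.78 [ 0.672 -0.246  0.069] [199. 158.]
brush 0.69 [ 0.816  0.03  -0.002] [193. 291.]
riser 0.73 [ 0.647 -0.042  0.004] [298. 174.]
riser 0.72 [0.617 0.158 0.07 ] [207. 187.]
stop_grip 0.8 [ 0.652 -0.171  0.115] [362. 162.]
stop_grip 0.58 [0.816 0.03  0.002] [265. 104.]
carton 0.69 [ 0.443 -0.087  0.002] [320. 261.]
tub_large 0.64 [ 0.419 -0.28   0.004] [405. 269.]
tub_medium 0.87 [ 0.375  0.019 -0.   ] [275. 292.]
tub_medium 0.72 [ 0.344  0.148 -0.   ] [221. 307.]
tub_medium 0.6 [0.443 0.098 0.002] [240. 263.]
tub_small 0.74 [0.415 0.258 0.002] [173. 277.]
bottle 0.66 [0.618 0.156 0.07 ] [208. 187.]
scoop 0.59 [ 0.678 -0.247  0.067] [393. 152.]
brush 0.59 [0.815 0.029 0.   ] [265. 105.]
1.1
```

View pics/scene.png

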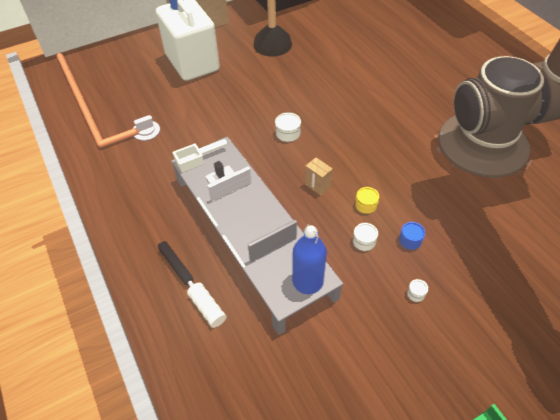

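View pics/top.png

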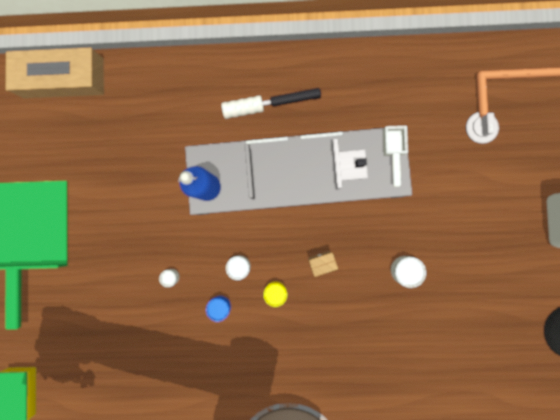

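The tub_medium candidates in the top picture are white (237,267), blue (217,309) and yellow (275,294). The white one fits, at about (0.44, 0.10); I'll confirm it in a crop. Next I need the yaws of the riser and carton, and finer positions.

Run:
```python
from h import *
c=look('top')
for t,z in [('riser',.07),('carton',.068),('tub_large',.042),('tub_medium',.036),('tub_small',.031)]:
    for d in r.trace(t,'top')[:3]:
        m=d['region'].astype(np.uint8)
        v,u=np.nonzero(m); P=np.array([ray(c,(a,b),z)[:2] for a,b in zip(u,v)],np.float32)
        rc=cv2.minAreaRect(P); print(t,round(d['score'],2),np.round([u.mean(),v.mean()]),'rect',np.round(rc[0],3),np.round(rc[1],3),round(rc[2],1), 'rgb',c['img'][m>0].mean(0).round())
i=c['img'][235:325,160:440]; cv2.imwrite('pics/crop1.png',cv2.cvtColor(cv2.resize(i,(784,252),interpolation=cv2.INTER_CUBIC),cv2.COLOR_RGB2BGR))
```

```text
riser 0.77 [298. 170.] rect [ 0.647 -0.038] [0.152 0.479] 3.0 rgb [183. 181. 178.]
carton 0.69 [322. 262.] rect [ 0.447 -0.085] [0.042 0.055] 15.1 rgb [198. 163. 110.]
tub_large 0.79 [407. 271.] rect [ 0.42  -0.274] [0.071 0.065] 87.3 rgb [229. 230. 226.]
tub_large 0.46 [347. 165.] rect [ 0.662 -0.156] [0.106 0.073] 2.2 rgb [214. 211. 209.]
tub_medium 0.88 [218. 308.] rect [0.35  0.147] [0.05  0.058] 43.1 rgb [ 80. 137. 215.]
tub_medium 0.86 [237. 267.] rect [0.439 0.102] [0.054 0.051] 88.5 rgb [233. 233. 230.]
tub_medium 0.6 [275. 293.] rect [0.38  0.019] [0.047 0.055] 88.3 rgb [236. 233.  38.]
tub_small 0.61 [169. 277.] rect [0.42  0.257] [0.041 0.031] 88.5 rgb [227. 228. 223.]
```

View pics/crop1.png

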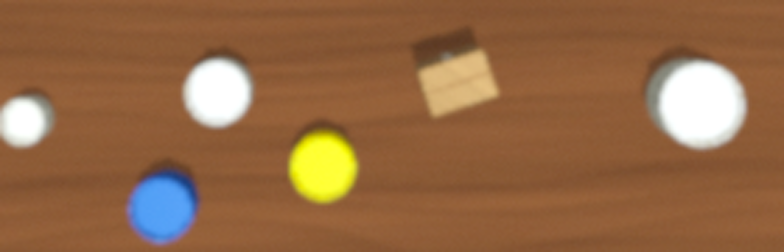

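The crop confirms it: the white tub at crop (218,92) is tub_medium, and the blue and yellow ones are look-alikes. The riser is at about (0.647, -0.040) with yaw 3°, and the carton's long side runs at 105°. I'll hover over the carton with the tool at yaw 15°.

```bash
cat >> h.py <<'E'
O=np.array([.647,-.040]); PHI=np.radians(3.0)
def riser(x,y): return O+[x*np.cos(PHI)-y*np.sin(PHI), x*np.sin(PHI)+y*np.cos(PHI)]
def unriser(p):
    d=np.array(p[:2])-O; return np.array([d[0]*np.cos(PHI)+d[1]*np.sin(PHI),-d[0]*np.sin(PHI)+d[1]*np.cos(PHI)])
def go(x,y,z,yawdeg):
    M=T(); d=M[:3,:3].T@(np.array([x,y,z])-M[:3,3])
    rv=(R.from_matrix(M[:3,:3]).inv()*R.from_euler('xyz',[np.pi,0,np.radians(yawdeg)])).as_rotvec()
    print('d',d.round(4),'rv',rv.round(4),'rows',np.ceil(max(np.linalg.norm(d)/.0625,np.linalg.norm(rv)/.188)))
E
python3 -c "
from h import *
go(.447,-.085,.25,15)"
```

```text
d [-0.4545 -0.5041  0.0033] rv [0.    0.    2.646] rows 15.0
```

```bash
python3 -m jog '-0.05 -0.055 0 0 0 0.18; -0.1 -0.11 0 0 0 0.36; -0.14 -0.155 0 0 0 0.54; -0.18 -0.2 0 0 0 0.72; -0.22 -0.245 0 0 0 0.9; -0.26 -0.29 0 0 0 1.08; -0.3 -0.335 0 0 0 1.26; -0.34 -0.38 0 0 0 1.44; -0.38 -0.42 0 0 0 1.6; -0.38 -0.42 0 0 0 1.6' && python3 -c "
from h import *
go(.447,-.085,.25,15)"
```

```text
time: 2.65
position: [0.3953, 0.0106, 0.2531]
eef_rot: [3.141, 0.0, 1.3]
ft_force: [0.0, 0.5, 1.0]
finger_gap: 1.0
finger_force: 0.0
d [-0.0783  0.0755  0.0031] rv [4.0000e-04 3.0000e-04 1.0377e+00] rows 6.0
```

```bash
python3 -m jog '-0.013 0.012 0 0 0 0.18; -0.026 0.025 0 0 0 0.36; -0.04 0.038 0 0 0 0.54; -0.053 0.05 0 0 0 0.72; -0.066 0.062 0 0 0 0.9; -0.078 0.0755 0 0 0 1.038;  -0.078 0.0755 0 0 0 1.038'
python3 - <<'E'
from h import *
c=look('wrist')
for t in ['carton']:
    for d in r.landmark_of(t,'wrist')[:3]: print(t,d['score'],w(c,d['xyz']).round(3))
    for d in r.trace(t,'wrist')[:2]:
        v,u=np.nonzero(d['region']); P=np.array([ray(c,(a,b),.068)[:2] for a,b in zip(u,v)],np.float32)
        rc=cv2.minAreaRect(P); print(d['score'],rc)
cv2.imwrite('pics/w1.png',cv2.cvtColor(c['img'],cv2.COLOR_RGB2BGR))
print(px(c,[.447,-.085,.068]))
E
```

```text
time: 3.52
position: [0.4468, -0.0805, 0.2531]
eef_rot: [-3.141, 0.0, 0.272]
ft_force: [-0.8, -0.2, 0.1]
finger_gap: 1.003
finger_force: 0.0
carton 0.83 [ 0.444 -0.087  0.006]
0.76 ((0.44790810346603394, -0.0850597620010376), (0.04867023974657059, 0.052621789276599884), 15.554094314575195)
[281.22683805 196.31070231]
```

View pics/w1.png

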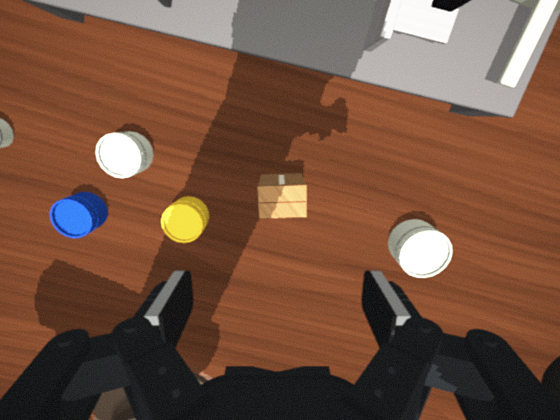

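The carton's top face spans pixels (258..307, 188..217), square to the image, and its dark side shows above that. The wrist view shows all the tubs too, so I'll locate them here in the same script.

Run:
```python
from h import *
c=look('wrist')
for uv in [(259,188),(306,188),(258,218),(307,217),(283,203)]: print(ray(c,uv,.068).round(4))
for t,z in [('tub_large',.044),('tub_medium',.038)]:
    for d in r.landmark_of(t,'wrist')[:3]: print(t,d['score'],w(c,d['xyz']).round(3))
print('med',ray(c,(122,155),.038).round(3),'large',ray(c,(424,251),.044).round(3))
p=ray(c,(283,203),.068); go(p[0],p[1],.05,15.3)
```

```text
[ 0.4488 -0.0592  0.068 ]
[ 0.4623 -0.1073  0.068 ]
[ 0.4158 -0.0666  0.068 ]
[ 0.4314 -0.1181  0.068 ]
[ 0.4397 -0.0884  0.068 ]
tub_large 0.85 [ 0.418 -0.276 -0.002]
tub_medium 0.96 [0.347 0.144 0.005]
tub_medium 0.77 [ 0.433  0.103 -0.001]
tub_medium 0.67 [0.376 0.021 0.001]
med [0.437 0.099 0.038] large [ 0.421 -0.275  0.044]
d [-0.0086  0.0061  0.2035] rv [ 0.     -0.0002  0.0047] rows 4.0
```

```bash
python3 -m jog '-0.0086 0.006 0.05 0 0 0; -0.0086 0.006 0.11 0 0 0; -0.0086 0.006 0.165 0 0 0; -0.0086 0.006 0.19 0 0 0; -0.0086 0.006 0.205 0 0 0;-0.0086 0.006 0.205 0 0 0' && python3 -m jog '0 0 0 0 0 0; 0 0 0 0 0 0; 0 0 0 0 0 0; 0 0 0 0 0 0;0 0 0 0 0 0;0 0 0 0 0 0' 0.0
```

```text
time: 4.58
position: [0.4396, -0.0887, 0.048]
eef_rot: [-3.141, 0.001, 0.27]
ft_force: [0.4, -0.2, 0.6]
finger_gap: 1.0
finger_force: 0.0
time: 5.32
position: [0.4412, -0.0891, 0.0498]
eef_rot: [3.14, -0.003, 0.27]
ft_force: [-0.2, -0.5, 5.6]
finger_gap: 0.603
finger_force: 63.2
```

```bash
python3 -m jog '0 0 -0.05 0 0 0; 0 0 -0.11 0 0 0; 0 0 -0.16 0 0 0; 0 0 -0.19 0 0 0; 0 0 -0.2 0 0 0; 0 0 -0.2 0 0 0' && python3 -c "
from h import *
p=riser(0,-.02);go(p[0],p[1],.25,93)"
```

```text
time: 6.08
position: [0.4399, -0.0889, 0.2479]
eef_rot: [-3.142, 0.0, 0.27]
ft_force: [0.4, 0.3, -2.9]
finger_gap: 0.605
finger_force: 63.3
d [ 0.2084  0.0276 -0.0021] rv [-1.0000e-04  1.0000e-04 -1.3534e+00] rows 8.0
```

```bash
python3 -m jog '0.03 0.004 0 0 0 -0.17; 0.055 0.007 0 0 0 -0.34; 0.085 0.011 0 0 0 -0.51; 0.11 0.014 0 0 0 -0.68; 0.14 0.018 0 0 0 -0.85; 0.165 0.022 0 0 0 -1.02; 0.19 0.026 0 0 0 -1.19; 0.2085 0.0276 0 0 0 -1.3534; 0.2085 0.0276 0 0 0 -1.3534'
python3 - <<'E'
from h import *
c=look('wrist')
cv2.imwrite('pics/w2.png',cv2.cvtColor(c['img'],cv2.COLOR_RGB2BGR))
for d in r.landmark_of('riser','wrist')[:2]: print(d['score'],w(c,d['xyz']).round(3))
for y in (.095,): print([px(c,[*riser(x,y),z]).round() for x in(-.055,.055) for z in (.07,.13)])
print([px(c,[*riser(x,y),.07]).round() for x,y in((-.075,0),(.075,0),(-.075,.24),(.075,.24))])
E
```

```text
time: 7.2
position: [0.6484, -0.0597, 0.245]
eef_rot: [-3.137, -0.001, 1.622]
ft_force: [-0.3, -0.5, -1.4]
finger_gap: 0.601
finger_force: 63.3
0.76 [ 0.645 -0.036  0.002]
[array([217.,  77.]), array([200.,  67.]), array([337.,  77.]), array([352.,  67.])]
[array([203., 179.]), array([351., 179.]), array([ 178., -132.]), array([ 375., -133.])]
```

View pics/w2.png

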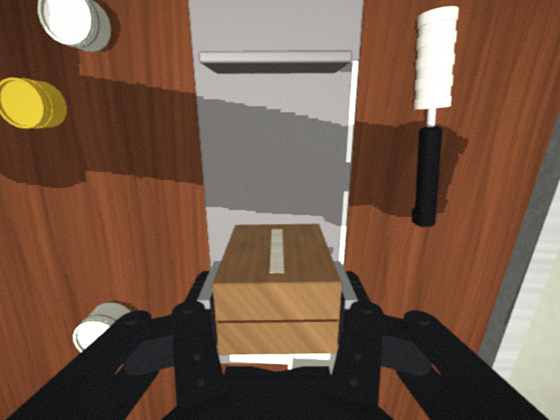

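The wall's inner edge shows at row 62 (top) and row 72 (foot), about 5 px beyond my prediction. So the riser's y is nearer -0.037, while its yaw and x agree. I'll descend 9 mm short of the wall and find it by contact.

```bash
sed -i 's/O=np.array(.*);/O=np.array([.647,-.037]);/' h.py; python3 -c "
from h import *
p=riser(0,.068);go(p[0],p[1],.124,93)"
```

```text
d [0.0909 0.0009 0.1225] rv [-0.0032 -0.0003 -0.0025] rows 3.0
```

```bash
python3 -m jog '0.045 0 0 0 0 0; 0.09 0.001 0 0 0 0; 0.091 0.001 0.05 0 0 0; 0.091 0.001 0.09 0 0 0; 0.091 0.001 0.112 0 0 0; 0.091 0.001 0.12 0 0 0;0.091 0.001 0.12 0 0 0' && python3 -m jog '0 0 0.002 0 0 0;0 0 0.004 0 0 0; 0 0 0.004 0 0 0'
```

```text
time: 8.18
position: [0.644, 0.0307, 0.1285]
eef_rot: [-3.141, 0.0, 1.622]
ft_force: [-0.6, 0.4, -2.2]
finger_gap: 0.602
finger_force: 63.6
time: 8.55
position: [0.6446, 0.0309, 0.1246]
eef_rot: [3.141, 0.0, 1.623]
ft_force: [-0.0, 0.1, -1.8]
finger_gap: 0.605
finger_force: 63.6
```

```bash
python3 -m jog '0 0 0.002 0 0 0;0 0 0.0035 0 0 0; 0 0 0.0035 0 0 0;0 0 0.0035 0 0 0';  python3 -m jog '0.003 0 0 0 0 0;0.006 0 0 0 0 0; 0.006 0 0 0 0 0'
```

```text
time: 9.05
position: [0.6445, 0.031, 0.1208]
eef_rot: [-3.142, -0.0, 1.623]
ft_force: [-0.8, -0.0, -0.9]
finger_gap: 0.601
finger_force: 63.6
time: 9.43
position: [0.6441, 0.0373, 0.1208]
eef_rot: [3.142, -0.0, 1.624]
ft_force: [0.2, -0.7, -1.8]
finger_gap: 0.6
finger_force: 63.6
```

```bash
python3 -m jog '0.0015 0 0.001 0 0 0;0.003 0 0.002 0 0 0; 0.003 0 0.002 0 0 0';  python3 -m jog '0.001 0 0 0 0 0;0.002 0 0 0 0 0; 0.002 0 0 0 0 0'
```

```text
time: 9.8
position: [0.6442, 0.0388, 0.1199]
eef_rot: [3.14, 0.003, 1.622]
ft_force: [-2.2, -4.4, 5.2]
finger_gap: 0.605
finger_force: 64.2
time: 10.18
position: [0.6441, 0.0389, 0.12]
eef_rot: [3.14, 0.006, 1.62]
ft_force: [-1.6, -11.5, 5.0]
finger_gap: 0.603
finger_force: 64.1
```

```bash
python3 -m jog '-0.001 0 0 0 0 0;-0.002 0 -0.001 0 0 0; -0.002 0 -0.001 0 0 0' && python3 -m jog '0 0 0 0 0 0;0 0 0 0 0 0;0 0 0 0 0 0' 1.0 && python3 -m jog '0 0 -0.03 0 0 0;0 0 -0.075 0 0 0;-0.02 0 -0.115 0 0 0; -0.06 0 -0.13 0 0 0; -0.1 0 -0.13 0 0 0; -0.1 0 -0.13 0 0 0'
python3 - <<'E'
from h import *
c=look('wrist')
cv2.imwrite('pics/w3.png',cv2.cvtColor(c['img'],cv2.COLOR_RGB2BGR))
for d in r.landmark_of('carton','wrist')[:2]: p=w(c,d['xyz']);print(d['score'],p.round(3),unriser(p).round(3))
go(.4205,-.276,.25,93)
E
```

```text
time: 10.55
position: [0.6441, 0.0388, 0.1199]
eef_rot: [3.141, 0.002, 1.622]
ft_force: [-0.6, -6.1, 0.4]
finger_gap: 0.606
finger_force: 63.6
time: 10.92
position: [0.644, 0.0404, 0.1199]
eef_rot: [3.141, -0.0, 1.624]
ft_force: [0.1, 0.5, -0.3]
finger_gap: 1.002
finger_force: 0.0
time: 11.68
position: [0.6494, -0.0621, 0.25]
eef_rot: [3.141, 0.0, 1.62]
ft_force: [-0.0, 0.7, -0.9]
finger_gap: 0.999
finger_force: 0.0
0.85 [0.648 0.042 0.073] [0.005 0.079]
d [-0.204  -0.2395 -0.0004] rv [-0.0003 -0.0006 -0.0006] rows 6.0
```

View pics/w3.png

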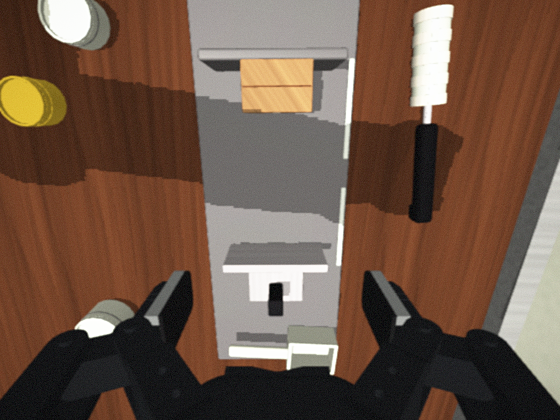

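The carton stands flush against the wall, its top at (241..312, 58..112), and is centred to about 2 mm. The stop is in view, with its plate at row 265 and its post at (275,298). Next is the large tub.

```bash
python3 -m jog '-0.04 -0.047 0 0 0 0; -0.08 -0.094 0 0 0 0; -0.12 -0.14 0 0 0 0; -0.16 -0.188 0 0 0 0; -0.19 -0.225 0 0 0 0;-0.205 -0.24 0 0 0 0;-0.205 -0.24 0 0 0 0'
python3 - <<'E'
from h import *
c=look('wrist')
for d in r.landmark_of('tub_large','wrist')[:2]: p=w(c,d['xyz']);print(d['score'],p.round(3),px(c,p))
for d in r.trace('tub_large','wrist')[:2]: v,u=np.nonzero(d['region']);print(d['score'],u.min(),u.max(),v.min(),v.max())
go(.4205,-.277,.027,93)
E
```

```text
time: 12.65
position: [0.4198, -0.2771, 0.25]
eef_rot: [3.141, -0.0, 1.622]
ft_force: [-0.3, 0.5, 0.6]
finger_gap: 0.994
finger_force: 0.0
0.85 [ 0.414 -0.277  0.001] [272.1916269  182.17203815]
0.65 406 559 0 207
0.64 247 301 160 217
d [-0.0008 -0.0006  0.2227] rv [ 0.0002 -0.0004  0.0016] rows 4.0
```

Run:
```python
from h import *
c=look('wrist')
for d in r.trace('tub_large','wrist')[:2]:
    m=d['region'].astype(np.uint8); (q,wh,_)=cv2.minAreaRect(np.argwhere(m)[:,::-1].astype(np.float32)); print(q,wh,ray(c,(274,189),.042).round(4))
print(px(c,[.42,-.277,.042]),px(c,[*T()[:3,3]]))
for d in r.landmark_of('tub_large','wrist')[:1]: print(w(c,d['xyz']))
c=look('top')
for d in r.landmark_of('tub_large','top')[:1]: print(w(c,d['xyz']))
```

```text
(272.5, 188.5) (59.0, 55.0) [ 0.4182 -0.2752  0.042 ]
[275.49085633 190.646864  ] [276.09612052 295.08307069]
[ 0.41551592 -0.27890908 -0.00094783]
[ 0.41833109 -0.28157536  0.00506066]
```

Fused estimate for the large tub: (0.4185, -0.277).

```bash
python3 -m jog '0 0.0015 0.05 0 0 0; 0 0.0015 0.11 0 0 0; 0 0.0015 0.165 0 0 0; 0 0.0015 0.205 0 0 0; 0 0.0015 0.222 0 0 0; 0 0.0015 0.222 0 0 0' && python3 -m jog '0 0 0 0 0 0; 0 0 0 0 0 0; 0 0 0 0 0 0; 0 0 0 0 0 0;0 0 0 0 0 0' 0.0 && python3 -m jog '0 0 -0.03 0 0 0; 0 0 -0.08 0 0 0; 0 0 -0.13 0 0 0; 0 0 -0.18 0 0 0; 0 0 -0.205 0 0 0; 0 0 -0.205 0 0 0' && python3 -c "
from h import *
p=riser(0,.012);go(p[0],p[1],.23,93)"
```

```text
time: 13.8
position: [0.421, -0.2762, 0.0263]
eef_rot: [-3.139, -0.002, 1.624]
ft_force: [1.5, -0.9, 0.3]
finger_gap: 1.0
finger_force: 0.0
time: 14.42
position: [0.4227, -0.2777, 0.0294]
eef_rot: [3.139, 0.002, 1.623]
ft_force: [-0.3, 0.8, 7.4]
finger_gap: 0.728
finger_force: 66.3
time: 15.18
position: [0.4228, -0.2777, 0.2351]
eef_rot: [3.138, 0.003, 1.623]
ft_force: [0.4, -0.4, -2.1]
finger_gap: 0.731
finger_force: 66.5
d [0.2407 0.2365 0.0054] rv [0.004  0.0029 0.0001] rows 6.0
```

```bash
python3 -m jog '0.04 0.04 0 0 0 0; 0.08 0.08 0 0 0 0; 0.12 0.12 0 0 0 0; 0.16 0.16 0 0 0 0; 0.2 0.2 0 0 0 0; 0.225 0.22 0 0 0 0; 0.24 0.2365 0 0 0 0; 0.24 0.2365 0 0 0 0; 0.24 0.2365 0 0 0 0'
python3 - <<'E'
from h import *
p=riser(0,.012);go(p[0],p[1],.104,93)
c=look('wrist')
cv2.imwrite('pics/w4.png',cv2.cvtColor(c['img'],cv2.COLOR_RGB2BGR))
E
```

```text
time: 16.3
position: [0.6447, -0.0254, 0.2315]
eef_rot: [-3.139, 0.0, 1.623]
ft_force: [-0.5, -0.2, -1.7]
finger_gap: 0.731
finger_force: 66.5
d [0.0003 0.002  0.1275] rv [-0.0022  0.0001 -0.0001] rows 3.0
```

View pics/w4.png

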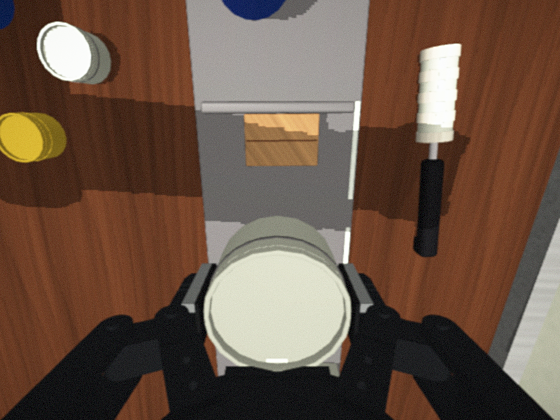

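The tub is held level at (278,310), and the carton is unmoved at (245..319, 113..165). I'll lower it and slide it against the carton.

```bash
python3 -m jog '0 0.002 0.05 0 0 0; 0 0.002 0.095 0 0 0; 0 0.002 0.12 0 0 0; 0 0.002 0.127 0 0 0; 0 0.002 0.13 0 0 0;0 0.002 0.13 0 0 0' && python3 -m jog '0 0 0.0015 0 0 0; 0 0 0.003 0 0 0; 0 0 0.003 0 0 0'
```

```text
time: 17.1
position: [0.648, -0.0252, 0.1042]
eef_rot: [3.14, 0.0, 1.623]
ft_force: [-0.0, -0.9, -2.6]
finger_gap: 0.732
finger_force: 66.5
time: 17.48
position: [0.6474, -0.0249, 0.0999]
eef_rot: [3.142, 0.0, 1.623]
ft_force: [-0.5, -0.8, -2.3]
finger_gap: 0.734
finger_force: 66.5
```

```bash
python3 -m jog '0 -0.001 0.001 0 0 0; 0 -0.001 0.0015 0 0 0; 0.005 -0.001 0.0015 0 0 0; 0.01 -0.001 0.0015 0 0 0; 0.01 -0.001 0.0015 0 0 0' && python3 -m jog '0.0015 0 0 0 0 0; 0.003 0 0 0 0 0;0.003 0 0 0 0 0'
```

```text
time: 18.1
position: [0.6465, -0.0152, 0.0995]
eef_rot: [3.14, 0.001, 1.623]
ft_force: [0.1, -0.9, 5.3]
finger_gap: 0.735
finger_force: 67.3
time: 18.48
position: [0.6464, -0.0127, 0.0995]
eef_rot: [3.14, 0.002, 1.623]
ft_force: [0.1, -4.1, 6.2]
finger_gap: 0.733
finger_force: 67.3
```

```bash
python3 -m jog '0.001 0 0 0 0 0; 0.002 0 0 0 0 0;0.002 0 0 0 0 0'
```

```text
time: 18.85
position: [0.6463, -0.0108, 0.0995]
eef_rot: [3.14, 0.002, 1.623]
ft_force: [0.7, -3.8, 5.4]
finger_gap: 0.728
finger_force: 67.3
```

```bash
python3 -m jog '0.001 0 -0.0005 0 0 0; 0.002 0 -0.0005 0 0 0;0.002 0 -0.0005 0 0 0'
```

```text
time: 19.23
position: [0.6459, -0.0094, 0.0995]
eef_rot: [3.14, 0.003, 1.622]
ft_force: [0.1, -7.1, 4.9]
finger_gap: 0.733
finger_force: 67.2
```

```bash
python3 -m jog '-0.0005 0 -0.001 0 0 0; -0.001 0 -0.001 0 0 0' && python3 -m jog '0 0 0 0 0 0; 0 0 0 0 0 0;0 0 0 0 0 0' 1.0 && python3 -m jog '0 0 -0.03 0 0 0; 0 0 -0.08 0 0 0; -0.03 0 -0.13 0 0 0; -0.07 0 -0.15 0 0 0; -0.09 0 -0.15 0 0 0; -0.09 0 -0.15 0 0 0'
python3 - <<'E'
from h import *
c=look('wrist')
cv2.imwrite('pics/w5.png',cv2.cvtColor(c['img'],cv2.COLOR_RGB2BGR))
for t in ('carton','tub_large'):
  for d in r.landmark_of(t,'wrist')[:2]: p=w(c,d['xyz']);print(t,d['score'],p.round(3),unriser(p).round(3))
c=look('top')
for t in ('carton','tub_large','tub_medium','tub_small'):
  for d in r.landmark_of(t,'top')[:3]: p=w(c,d['xyz']);print(t,d['score'],p.round(3),unriser(p).round(3))
go(.437,.100,.25,93)
E
```

```text
time: 19.48
position: [0.6457, -0.0094, 0.0995]
eef_rot: [-3.142, 0.001, 1.623]
ft_force: [2.3, -3.2, -0.0]
finger_gap: 0.733
finger_force: 66.7
time: 19.85
position: [0.6453, -0.0086, 0.0996]
eef_rot: [-3.141, -0.0, 1.624]
ft_force: [-0.4, 0.2, -0.5]
finger_gap: 1.0
finger_force: 0.0
time: 20.6
position: [0.6499, -0.0998, 0.2483]
eef_rot: [-3.14, -0.001, 1.621]
ft_force: [0.4, 0.3, -0.6]
finger_gap: 1.002
finger_force: 0.0
carton 0.71 [0.647 0.042 0.074] [0.004 0.079]
tub_large 0.9 [ 0.645 -0.01   0.071] [-0.     0.027]
carton 0.85 [0.646 0.042 0.071] [0.003 0.079]
tub_large 0.94 [ 0.647 -0.014  0.072] [0.002 0.023]
tub_medium 0.86 [0.344 0.148 0.   ] [-0.293  0.201]
tub_medium 0.65 [ 0.374  0.022 -0.002] [-0.27   0.073]
tub_medium 0.59 [0.441 0.097 0.001] [-0.198  0.145]
d [ 0.2092 -0.2023 -0.0004] rv [-0.0006 -0.0002  0.0011] rows 5.0
```

View pics/w5.png

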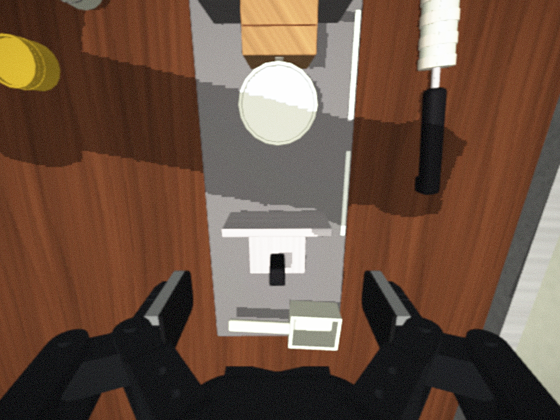

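The large tub sits beside the carton, rim centre at (278,104). The stop is at rows 213–236 and the post at (277,268). Next is the white medium tub.

```bash
python3 - <<'E'
from h import *
c=look('wrist'); p=ray(c,(278,104),.114); print(p.round(4),unriser(p).round(4)); print(ray(c,(278,252),.109))
E
python3 -m jog '0.04 -0.04 0 0 0 0; 0.08 -0.08 0 0 0 0; 0.12 -0.12 0 0 0 0; 0.16 -0.16 0 0 0 0; 0.16 -0.2 0 0 0 0; 0.16 -0.205 0 0 0 0; 0.16 -0.205 0 0 0 0'
python3 - <<'E'
from h import *
c=look('wrist')
for d in r.landmark_of('tub_medium','wrist')[:3]: p=w(c,d['xyz']);print(d['score'],p.round(4),px(c,p).round())
for d in r.trace('tub_medium','wrist')[:3]:
    m=d['region'].astype(np.uint8); (q,wh,_)=cv2.minAreaRect(np.argwhere(m)[:,::-1].astype(np.float32)); print(np.round(q),wh,ray(c,q,.036).round(4),c['img'][m>0].mean(0).round())
cv2.imwrite('pics/w6.png',cv2.cvtColor(c['img'],cv2.COLOR_RGB2BGR))
E
```

```text
[ 0.6467 -0.0082  0.114 ] [0.0012 0.0288]
[ 0.65407008 -0.14338215  0.109     ]
time: 21.92
position: [0.4375, 0.0502, 0.2502]
eef_rot: [3.14, -0.0, 1.623]
ft_force: [-0.3, -0.6, -0.9]
finger_gap: 1.002
finger_force: 0.0
0.96 [ 4.359e-01  1.010e-01 -1.000e-04] [277. 141.]
0.68 [0.376  0.023  0.0004] [228. 200.]
0.61 [0.3472 0.1469 0.0025] [203.  97.]
[223. 208.] (42.93250274658203, 46.06299591064453) [0.3757 0.0236 0.036 ] [230. 207.  64.]
[277. 143.] (45.25482940673828, 45.25482940673828) [0.4352 0.1026 0.036 ] [247. 247. 240.]
[194.  93.] (55.86143493652344, 47.37614822387695) [0.3459 0.1493 0.036 ] [ 89. 157. 237.]
```

View pics/w6.png

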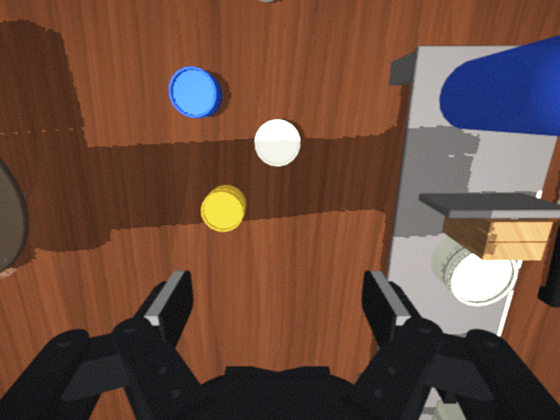

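The white tub is at (277,143), which gives (0.4365, 0.1015). The yellow one at (223,208) and the blue one at (194,93) are clear of the fingers.

```bash
python3 -c "
from h import *
go(.4365,.1015,.033,93)"; python3 -m jog '0.045 0.0015 0 0 0 0; 0.051 0.0015 0.05 0 0 0; 0.051 0.0015 0.11 0 0 0; 0.051 0.0015 0.165 0 0 0; 0.051 0.0015 0.2 0 0 0; 0.051 0.0015 0.217 0 0 0; 0.051 0.0015 0.217 0 0 0' && python3 -m jog '0 0 0 0 0 0; 0 0 0 0 0 0; 0 0 0 0 0 0; 0 0 0 0 0 0;0 0 0 0 0 0;0 0 0 0 0 0' 0.0 && python3 -m jog '0 0 -0.03 0 0 0; 0 0 -0.08 0 0 0; 0 0 -0.13 0 0 0; 0 0 -0.18 0 0 0; 0 0 -0.217 0 0 0; 0 0 -0.217 0 0 0' && python3 -c "
from h import *
go(.6465,-.009,.25,93)"
```

```text
d [0.0515 0.001  0.2166] rv [ 0.     -0.     -0.0005] rows 4.0
time: 22.95
position: [0.4354, 0.1007, 0.0311]
eef_rot: [-3.138, 0.001, 1.623]
ft_force: [0.0, -0.5, 0.8]
finger_gap: 0.999
finger_force: 0.0
time: 23.7
position: [0.437, 0.1013, 0.0343]
eef_rot: [3.139, -0.0, 1.623]
ft_force: [-1.0, -1.0, 4.4]
finger_gap: 0.567
finger_force: 61.8
time: 24.45
position: [0.4374, 0.1015, 0.2533]
eef_rot: [3.135, -0.001, 1.623]
ft_force: [0.0, 0.5, -3.4]
finger_gap: 0.568
finger_force: 62.6
d [-0.1213  0.203   0.0045] rv [ 0.0065 -0.0012  0.0001] rows 4.0
```

```bash
python3 -m jog '-0.03 0.05 0 0 0 0; -0.06 0.1 0 0 0 0; -0.09 0.15 0 0 0 0; -0.115 0.19 0 0 0 0; -0.1215 0.203 0 0 0 0; -0.1215 0.203 0 0 0 0; -0.1215 0.203 0 0 0 0'
python3 - <<'E'
from h import *
c=look('wrist')
i=c['img']; cv2.imwrite('pics/w7.png',cv2.cvtColor(i,cv2.COLOR_RGB2BGR))
z=T()[2,3]
for d in r.trace('tub_medium','wrist')[:3]:
    v,u=np.nonzero(d['region']);print(d['score'],u.min(),u.max(),v.min(),v.max())
for d in r.landmark_of('tub_medium','wrist')[:3]: p=w(c,d['xyz']);print(d['score'],p.round(4),px(c,p).round())
t=T()[:3,3]; print(t, 'TCP axis at top', px(c,[t[0],t[1],z-.034+.038]),ray(c,(278,300),z+.004))
for d in r.landmark_of('tub_large','wrist')[:2]: p=w(c,d['xyz']);print('L',d['score'],p.round(4))
go(.6465,-.009,.1455,93)
E
```

```text
time: 25.32
position: [0.6442, -0.0092, 0.2492]
eef_rot: [-3.14, -0.0, 1.623]
ft_force: [0.3, -0.2, -1.4]
finger_gap: 0.563
finger_force: 62.7
0.93 0 30 0 49
0.87 224 329 222 342
0.69 10 78 127 174
0.94 [ 0.3754  0.0218 -0.0019] [ 61. 146.]
0.9 [ 0.3456  0.1498 -0.0013] [12. 25.]
0.75 [ 0.6465 -0.0066  0.2136] [280. 257.]
[ 0.6443472  -0.00899566  0.25025917] TCP axis at top [276.13012127 300.26738019] [ 0.64520466 -0.00880498  0.2536465 ]
L 0.64 [ 0.6433 -0.0076  0.2152]
d [-1.000e-04  2.000e-03  1.048e-01] rv [0.0006 0.     0.0008] rows 2.0
```

View pics/w7.png

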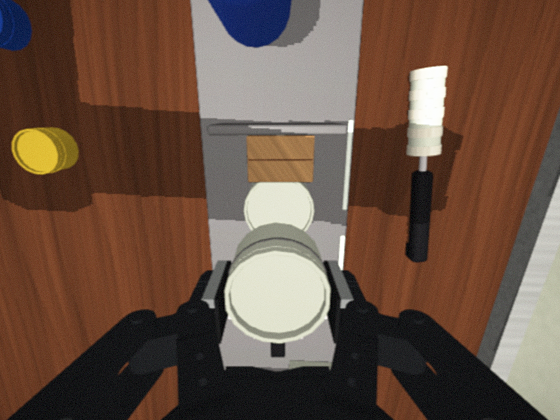

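The held medium tub's rim centre is at (278,294), where the TCP axis projects to (276,300), so it sits about 2.5 mm to +y in the hand. I'll correct for that and lower it.

```bash
python3 -m jog '-0.0013 0.002 0.05 0 0 0; -0.0013 0.002 0.08 0 0 0; -0.0013 0.002 0.095 0 0 0; -0.0013 0.002 0.1 0 0 0; -0.0013 0.002 0.1 0 0 0;-0.0013 0.002 0.1 0 0 0' && python3 -m jog '0 0 0.0015 0 0 0; 0 0 0.003 0 0 0; 0 0 0.0045 0 0 0; 0 0 0.0045 0 0 0'
```

```text
time: 26.28
position: [0.6479, -0.0107, 0.1513]
eef_rot: [3.139, 0.0, 1.623]
ft_force: [-0.5, -0.2, -0.8]
finger_gap: 0.565
finger_force: 62.7
time: 26.78
position: [0.647, -0.0107, 0.145]
eef_rot: [-3.141, -0.0, 1.623]
ft_force: [-0.3, 0.2, -1.3]
finger_gap: 0.565
finger_force: 62.7
```

```bash
python3 -m jog '0 -0.0005 0.001 0 0 0; 0 -0.0005 0.002 0 0 0; 0 -0.0005 0.002 0 0 0'; python3 -m jog '0 0 0.001 0 0 0; 0 0 0.0015 0 0 0; 0 0 0.0015 0 0 0'
```

```text
time: 27.15
position: [0.6467, -0.0108, 0.1434]
eef_rot: [3.141, -0.0, 1.623]
ft_force: [0.0, 0.2, -0.9]
finger_gap: 0.564
finger_force: 62.8
time: 27.52
position: [0.6466, -0.0108, 0.1433]
eef_rot: [3.14, 0.0, 1.623]
ft_force: [-3.9, -0.5, 7.9]
finger_gap: 0.56
finger_force: 63.6
```

Contact came at 0.1433, exactly the lid height; the rim would have stopped it at 0.148. It is seated, so I'll release.

```bash
python3 -m jog '0 0 -0.0015 0 0 0; 0 0 -0.0015 0 0 0' && python3 -m jog '0 0 0 0 0 0; 0 0 0 0 0 0;0 0 0 0 0 0' 1.0 && python3 -m jog '0 0 -0.03 0 0 0; 0 0 -0.08 0 0 0; -0.03 0 -0.105 0 0 0; -0.07 0 -0.105 0 0 0; -0.09 0 -0.105 0 0 0; -0.09 0 -0.105 0 0 0'
python3 - <<'E'
from h import *
c=look('wrist')
cv2.imwrite('pics/w8.png',cv2.cvtColor(cv2.resize(c['img'][0:210,140:420],(800,600)),cv2.COLOR_RGB2BGR))
for t in ('carton','tub_large','tub_medium'):
  for d in r.landmark_of(t,'wrist')[:2]: p=w(c,d['xyz']);print(t,d['score'],p.round(3),unriser(p).round(3))
c=look('top')
for t in ('tub_medium','tub_small'):
  for d in r.landmark_of(t,'top')[:3]: p=w(c,d['xyz']);print(t,d['score'],p.round(3),unriser(p).round(3))
go(.416,.21,.25,93)
E
```

```text
time: 27.78
position: [0.6468, -0.0108, 0.1434]
eef_rot: [3.141, 0.0, 1.623]
ft_force: [0.5, 0.7, 1.3]
finger_gap: 0.564
finger_force: 63.1
time: 28.15
position: [0.6467, -0.0108, 0.1432]
eef_rot: [-3.141, -0.0, 1.623]
ft_force: [1.2, 0.2, 0.6]
finger_gap: 1.0
finger_force: 0.0
time: 28.9
position: [0.6512, -0.1017, 0.2476]
eef_rot: [-3.141, -0.001, 1.621]
ft_force: [0.8, 1.0, -0.4]
finger_gap: 0.999
finger_force: 0.0
carton 0.94 [0.643 0.042 0.074] [0.    0.079]
tub_medium 0.92 [ 0.375  0.02  -0.   ] [-0.269  0.072]
tub_medium 0.88 [ 0.644 -0.009  0.111] [-0.002  0.028]
tub_medium 0.91 [ 0.374  0.019 -0.002] [-0.269  0.07 ]
tub_medium 0.71 [ 0.655 -0.013  0.108] [0.009 0.024]
tub_small 0.61 [0.415 0.258 0.001] [-0.216  0.307]
d [ 0.3219 -0.2184 -0.0017] rv [-0.0001 -0.0002  0.0013] rows 7.0
```

View pics/w8.png

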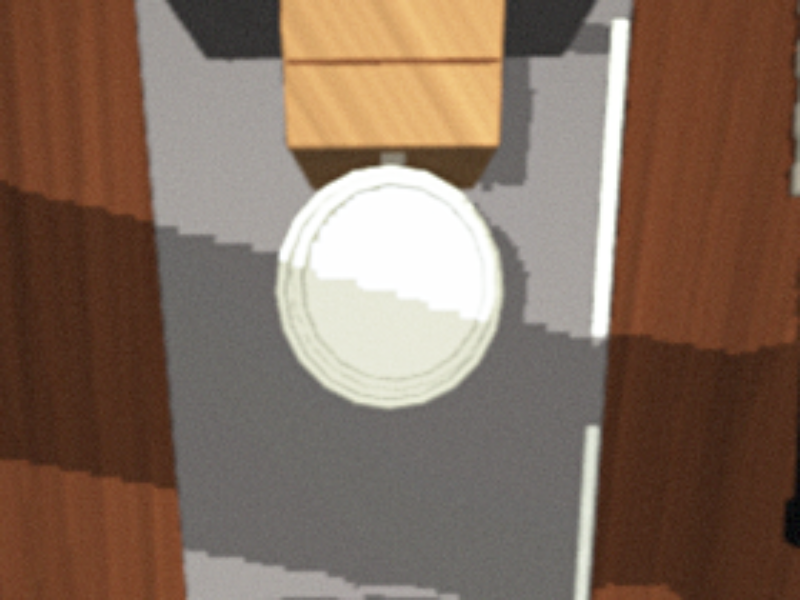

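The medium tub sits concentric inside the large one's rim (crop centre (395,282)) and the carton is flush. Next is the small tub.

```bash
python3 - <<'E'
from h import *
c=look('wrist'); p=ray(c,(278.3,98.7),.147); print(p.round(4),unriser(p).round(4))
E
python3 -m jog '0.045 -0.04 0 0 0 0; 0.085 -0.08 0 0 0 0; 0.125 -0.12 0 0 0 0; 0.165 -0.16 0 0 0 0; 0.205 -0.2 0 0 0 0; 0.255 -0.218 0 0 0 0; 0.3 -0.218 0 0 0 0; 0.322 -0.218 0 0 0 0; 0.322 -0.218 0 0 0 0; 0.322 -0.218 0 0 0 0'
python3 - <<'E'
from h import *
c=look('wrist')
for d in r.landmark_of('tub_small','wrist')[:3]: p=w(c,d['xyz']);print(d['score'],p.round(4),px(c,p).round())
for d in r.trace('tub_small','wrist')[:2]:
    m=d['region'].astype(np.uint8); (q,wh,_)=cv2.minAreaRect(np.argwhere(m)[:,::-1].astype(np.float32)); print(np.round(q),wh,ray(c,q,.03).round(4),c['img'][m>0].mean(0).round())
go(.416,.258,.033,93)
E
```

```text
[ 0.6479 -0.0074  0.147 ] [0.0024 0.0296]
time: 30.55
position: [0.4166, 0.2092, 0.2483]
eef_rot: [-3.142, 0.0, 1.623]
ft_force: [0.3, -0.3, 0.5]
finger_gap: 0.997
finger_force: 0.0
0.87 [0.416  0.2605 0.0022] [278. 141.]
[278. 141.] (31.75216293334961, 31.304948806762695) [0.415  0.2627 0.03  ] [254. 254. 254.]
d [0.0493 0.0016 0.2154] rv [ 0.0001  0.0001 -0.0012] rows 4.0
```

```bash
python3 -m jog '0.045 0.001 0 0 0 0; 0.052 0.001 0.05 0 0 0; 0.052 0.001 0.11 0 0 0; 0.052 0.001 0.165 0 0 0; 0.052 0.001 0.2 0 0 0; 0.052 0.001 0.217 0 0 0; 0.052 0.001 0.217 0 0 0' && python3 -m jog '0 0 0 0 0 0; 0 0 0 0 0 0; 0 0 0 0 0 0; 0 0 0 0 0 0;0 0 0 0 0 0;0 0 0 0 0 0;0 0 0 0 0 0' 0.0 && python3 -m jog '0 0 -0.03 0 0 0; 0 0 -0.08 0 0 0; 0 0 -0.13 0 0 0; 0 0 -0.18 0 0 0; 0 0 -0.225 0 0 0; 0 0 -0.225 0 0 0' && python3 -c "
from h import *
go(.6465,-.010,.26,93)"
```

```text
time: 31.58
position: [0.4144, 0.2602, 0.0301]
eef_rot: [-3.139, 0.002, 1.622]
ft_force: [0.1, -0.0, 0.6]
finger_gap: 0.998
finger_force: 0.0
time: 32.45
position: [0.4158, 0.2619, 0.0326]
eef_rot: [3.14, -0.001, 1.623]
ft_force: [-0.8, -1.3, 4.2]
finger_gap: 0.395
finger_force: 59.7
time: 33.2
position: [0.4164, 0.2624, 0.2604]
eef_rot: [3.135, -0.004, 1.623]
ft_force: [0.8, 0.2, -1.3]
finger_gap: 0.397
finger_force: 60.1
d [-0.2841  0.2155  0.0008] rv [ 0.0064 -0.0036  0.0002] rows 6.0
```

```bash
python3 -m jog '-0.055 0 0 0 0 0; -0.115 0 0 0 0 0; -0.165 0.02 0 0 0 0; -0.21 0.06 0 0 0 0; -0.25 0.1 0 0 0 0; -0.275 0.15 0 0 0 0; -0.284 0.195 0 0 0 0; -0.284 0.2155 0 0 0 0;-0.284 0.2155 0 0 0 0;-0.284 0.2155 0 0 0 0'
python3 - <<'E'
from h import *
c=look('wrist')
i=c['img']; cv2.imwrite('pics/w9.png',cv2.cvtColor(i,cv2.COLOR_RGB2BGR))
t=T()[:3,3]; print(t, 'TCP axis at top', px(c,[t[0],t[1],t[2]-.0325+.032]))
for n in('tub_small','tub_medium','tub_large','carton'):
  for d in r.landmark_of(n,'wrist')[:2]: p=w(c,d['xyz']);print(n,d['score'],p.round(4),px(c,p).round())
E
```

```text
time: 34.45
position: [0.6443, -0.0107, 0.2557]
eef_rot: [-3.14, -0.0, 1.623]
ft_force: [-0.0, -1.0, -0.2]
finger_gap: 0.394
finger_force: 60.1
[ 0.64415075 -0.01065884  0.25620179] TCP axis at top [275.71461948 295.03450549]
tub_small 0.85 [ 0.646  -0.0085  0.225 ] [279. 261.]
tub_small 0.56 [0.8152 0.028  0.    ] [414. 158.]
tub_medium 0.97 [0.377 0.019 0.   ] [ 65. 147.]
tub_medium 0.62 [0.3465 0.1491 0.0047] [13. 24.]
tub_large 0.75 [ 0.6419 -0.0095  0.0695] [275. 194.]
carton 0.96 [0.6473 0.0381 0.0726] [282. 149.]
```

View pics/w9.png

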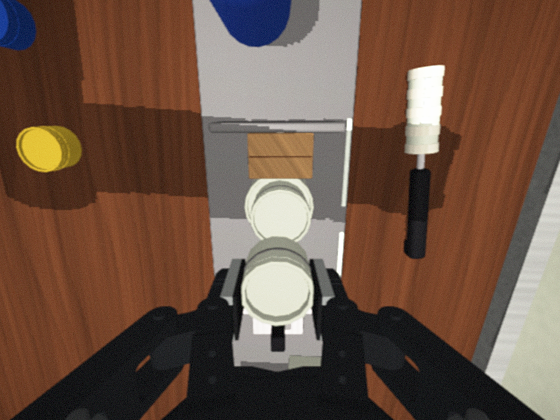

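The held small tub's rim centre is at (278,290) and the TCP axis at (276,295), the same in-hand offset as the medium tub had. So the medium tub's release position, (0.6466, -0.0108), is the right target.

```bash
python3 -m jog '0 0.0022 0.04 0 0 0; 0 0.0022 0.06 0 0 0; 0 0.0022 0.073 0 0 0; 0 0.0022 0.073 0 0 0;0 0.0022 0.073 0 0 0' && python3 -m jog '0 0 0.0015 0 0 0; 0 0 0.003 0 0 0; 0 0 0.004 0 0 0; 0 0 0.004 0 0 0'
```

```text
time: 35.33
position: [0.6478, -0.0107, 0.1845]
eef_rot: [3.14, 0.0, 1.623]
ft_force: [0.3, -0.1, -0.6]
finger_gap: 0.395
finger_force: 60.2
time: 35.83
position: [0.6473, -0.0107, 0.1792]
eef_rot: [-3.141, -0.0, 1.623]
ft_force: [-0.4, 1.4, -0.1]
finger_gap: 0.395
finger_force: 60.2
```

```bash
python3 -m jog '0 -0.0005 0.0015 0 0 0; 0 -0.0005 0.003 0 0 0; 0 -0.0005 0.003 0 0 0'; python3 -m jog '0 0 0.001 0 0 0; 0 0 0.002 0 0 0; 0 0 0.002 0 0 0'
```

```text
time: 36.2
position: [0.6467, -0.0108, 0.1761]
eef_rot: [-3.141, -0.0, 1.623]
ft_force: [-0.1, 0.3, -0.7]
finger_gap: 0.395
finger_force: 60.2
time: 36.58
position: [0.6469, -0.0107, 0.1747]
eef_rot: [3.141, 0.0, 1.623]
ft_force: [-0.6, 0.4, 1.6]
finger_gap: 0.395
finger_force: 60.4
```

```bash
python3 -m jog '0 0 0.001 0 0 0; 0 0 0.001 0 0 0' && python3 -m jog '0 0 -0.001 0 0 0; 0 0 -0.001 0 0 0' && python3 -m jog '0 0 0 0 0 0; 0 0 0 0 0 0;0 0 0 0 0 0' 1.0 && python3 -m jog '0 0 -0.03 0 0 0; 0 0 -0.075 0 0 0; -0.04 0 -0.075 0 0 0; -0.09 0 -0.075 0 0 0; -0.125 0 -0.075 0 0 0; -0.125 0 -0.075 0 0 0'
python3 - <<'E'
from h import *
c=look('wrist')
cv2.imwrite('pics/w10.png',cv2.cvtColor(cv2.resize(c['img'][0:420,140:420],(533,800))[:600],cv2.COLOR_RGB2BGR))
for t in ('carton','tub_large','tub_medium','tub_small','stop_grip'):
  for d in r.landmark_of(t,'wrist')[:1]: p=w(c,d['xyz']);print(t,d['score'],p.round(3),unriser(p).round(3),px(c,p).round())
c=look('top')
for t in ('stop_grip',):
  for d in r.landmark_of(t,'top')[:1]: p=w(c,d['xyz']);print(t,d['score'],p.round(3),unriser(p).round(3))
E
```

```text
time: 36.83
position: [0.6469, -0.0108, 0.1746]
eef_rot: [3.14, 0.0, 1.623]
ft_force: [-2.8, 0.2, 7.6]
finger_gap: 0.398
finger_force: 61.0
time: 37.08
position: [0.647, -0.0108, 0.1746]
eef_rot: [3.141, 0.0, 1.623]
ft_force: [-1.7, 0.0, 4.3]
finger_gap: 0.395
finger_force: 60.6
time: 37.45
position: [0.6468, -0.0108, 0.1739]
eef_rot: [-3.141, -0.0, 1.623]
ft_force: [-0.8, -0.3, -0.2]
finger_gap: 0.992
finger_force: 0.0
time: 38.2
position: [0.6533, -0.138, 0.2487]
eef_rot: [-3.141, 0.0, 1.62]
ft_force: [1.1, -0.6, -0.7]
finger_gap: 1.003
finger_force: 0.0
tub_medium 0.63 [ 0.376  0.019 -0.003] [-0.267  0.07 ] [32. 30.]
tub_small 0.95 [ 0.649 -0.005  0.146] [0.004 0.032] [279.  32.]
stop_grip 0.68 [ 0.657 -0.166  0.113] [ 0.003 -0.13 ] [278. 238.]
stop_grip 0.92 [ 0.654 -0.173  0.112] [ 0.    -0.136]
```

View pics/w10.png

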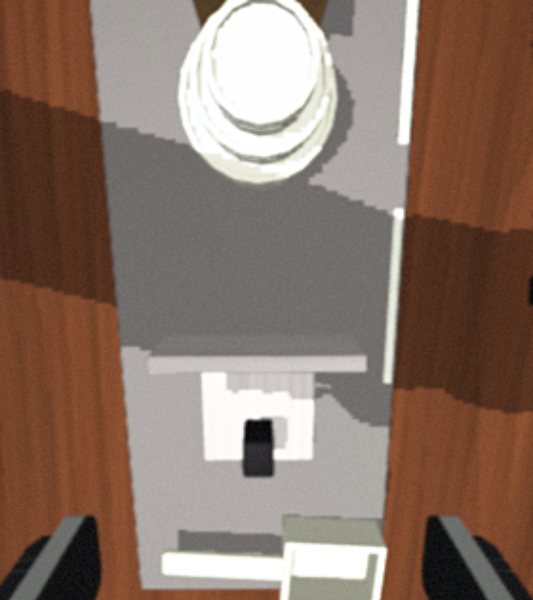

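The stack is seated, with three concentric rims. The stop's post top is at about crop (258,462), which is pixel (275.5, 242).

Run:
```python
from h import *
c=look('wrist'); p=ray(c,(275.5,242),.112); print(p.round(4),unriser(p).round(4)); 
i=c['img'].sum(2)[215:255,262:290]; v,u=np.nonzero(i<160); print(u.min()+262,u.max()+262,v.min()+215,v.max()+215)
x,y=riser(0,-.135); go(x,y,.101,93); print(x,y)
```

```text
[ 0.6544 -0.1681  0.112 ] [ 0.0005 -0.1313]
268 282 223 252
d [-0.0371 -0.0014  0.1484] rv [0.0002 0.     0.0013] rows 3.0
0.6540653540927974 -0.17181498719186747
```

```bash
python3 -m jog '-0.035 -0.001 0.03 0 0 0; -0.035 -0.001 0.08 0 0 0; -0.035 -0.001 0.12 0 0 0; -0.035 -0.001 0.138 0 0 0; -0.035 -0.001 0.145 0 0 0; -0.035 -0.001 0.145 0 0 0' && python3 -m jog '0 0 0 0 0 0; 0 0 0 0 0 0; 0 0 0 0 0 0; 0 0 0 0 0 0;0 0 0 0 0 0;0 0 0 0 0 0;0 0 0 0 0 0;0 0 0 0 0 0' 0.0; python3 -c "
from h import *
print(unriser(T()[:2,3]), r.sense()['wrist_torque'])"
```

```text
time: 39.4
position: [0.6549, -0.1705, 0.1054]
eef_rot: [3.14, 0.0, 1.624]
ft_force: [-1.0, 0.2, -0.2]
finger_gap: 0.999
finger_force: 0.0
time: 40.4
position: [0.6532, -0.1708, 0.1048]
eef_rot: [-3.14, 0.0, 1.623]
ft_force: [-5.1, -0.6, 4.9]
finger_gap: 0.171
finger_force: 59.5
[-0.00085904 -0.1339408 ] [-0.09676035  0.82910923  0.07544235]
```

```bash
python3 -m jog '0.006 -0.0015 0 0 0 0; 0.014 -0.0015 0 0 0 0; 0.022 -0.0015 0 0 0 0; 0.03 -0.0015 0 0 0 0; 0.038 -0.0015 0 0 0 0; 0.046 -0.0015 0 0 0 0; 0.053 -0.0015 0 0 0 0; 0.058 -0.0015 0 0 0 0; 0.06 -0.0015 0 0 0 0; 0.06 -0.0015 0 0 0 0'
python3 - <<'E'
from h import *
print(unriser(T()[:2,3]))
for n in ('wrist','top'):
  c=look(n)
  for t in ('stop_grip','tub_large','tub_small'):
    for d in r.landmark_of(t,n)[:1]: p=w(c,d['xyz']);print(n,t,d['score'],p.round(3),unriser(p).round(3))
  cv2.imwrite(f'pics/s_{n}.png',cv2.cvtColor(c['img'],cv2.COLOR_RGB2BGR))
E
```

```text
time: 41.65
position: [0.6497, -0.1097, 0.1048]
eef_rot: [3.141, -0.001, 1.624]
ft_force: [-1.5, 0.8, 5.1]
finger_gap: 0.176
finger_force: 59.7
[-0.00112613 -0.07278899]
wrist stop_grip 0.62 [ 0.652 -0.106  0.11 ] [ 0.002 -0.07 ]
wrist tub_small 0.74 [ 0.647 -0.007  0.145] [0.002 0.03 ]
top tub_large 0.53 [ 0.652 -0.015  0.071] [0.007 0.022]
top tub_small 0.88 [ 0.646 -0.013  0.145] [0.    0.024]
```

View pics/s_wrist.png

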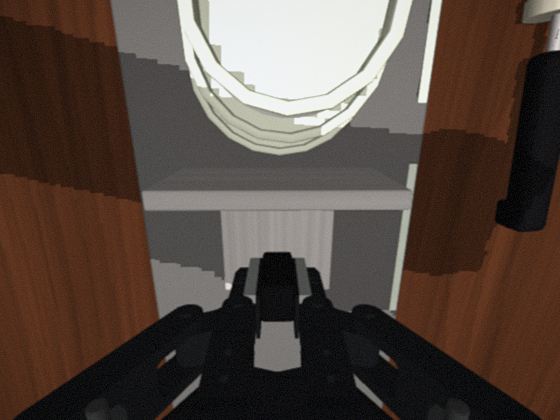

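The post is held and the plate still stands a little short of the stack. I'll advance gently, watching the force.

```bash
python3 -m jog '0.002 0 0 0 0 0; 0.004 0 0 0 0 0; 0.006 0 0 0 0 0; 0.008 0 0 0 0 0; 0.009 0 0 0 0 0; 0.009 0 0 0 0 0'; python3 -m jog '0.001 0 0 0 0 0; 0.002 0 0 0 0 0; 0.002 0 0 0 0 0'
```

```text
time: 42.8
position: [0.6492, -0.1011, 0.1048]
eef_rot: [3.141, -0.0, 1.624]
ft_force: [-1.6, -0.5, 5.4]
finger_gap: 0.175
finger_force: 59.7
time: 43.18
position: [0.6491, -0.0991, 0.1048]
eef_rot: [3.141, -0.0, 1.624]
ft_force: [-1.5, -0.4, 6.4]
finger_gap: 0.171
finger_force: 59.7
```

```bash
python3 -m jog '0.001 0 0 0 0 0; 0.001 0 0 0 0 0; 0.001 0 0 0 0 0'; python3 -m jog '0.001 0 0 0 0 0; 0.001 0 0 0 0 0;  0.001 0 0 0 0 0'
```

```text
time: 43.55
position: [0.649, -0.0982, 0.1048]
eef_rot: [3.141, -0.0, 1.624]
ft_force: [-1.5, -1.7, 6.0]
finger_gap: 0.179
finger_force: 59.7
time: 43.92
position: [0.649, -0.0974, 0.1048]
eef_rot: [3.141, 0.001, 1.623]
ft_force: [-0.5, -2.2, 6.4]
finger_gap: 0.177
finger_force: 59.7
```

```bash
python3 -m jog '0.001 0 0 0 0 0; 0.001 0 0 0 0 0; 0.001 0 0 0 0 0'; python3 -m jog '0.001 0 0 0 0 0; 0.001 0 0 0 0 0;  0.001 0 0 0 0 0'
```

```text
time: 44.3
position: [0.649, -0.0973, 0.1048]
eef_rot: [3.141, 0.002, 1.623]
ft_force: [-1.3, -4.2, 4.5]
finger_gap: 0.177
finger_force: 59.7
time: 44.68
position: [0.649, -0.0972, 0.1049]
eef_rot: [3.141, 0.004, 1.622]
ft_force: [-0.9, -9.2, 4.3]
finger_gap: 0.178
finger_force: 59.6
```

The stop has stalled at 9 N, so the row is snug. I'll ease the push and let go.

```bash
python3 -m jog '-0.0012 0 0 0 0 0; -0.0012 0 0 0 0 0' && python3 -m jog '0 0 0 0 0 0; 0 0 0 0 0 0;0 0 0 0 0 0;0 0 0 0 0 0;0 0 0 0 0 0' 1.0 && python3 -m jog '0 0 -0.02 0 0 0; -0.01 0 -0.07 0 0 0; -0.03 0 -0.13 0 0 0; -0.04 0 -0.15 0 0 0; -0.04 0 -0.15 0 0 0;-0.04 0 -0.15 0 0 0'
python3 - <<'E'
from h import *
c=look('wrist'); s=look('scene')
for n,c in (('wrist',c),('scene',s)):
  if n=='scene': c=look(n)
  else: c=look('wrist')
  for t in ('carton','tub_large','tub_medium','tub_small','stop_grip','bottle','scoop','brush'):
    for d in r.landmark_of(t,n)[:1]: p=w(c,d['xyz']);print(n,t,round(d['score'],2),p.round(3),unriser(p).round(3))
  im=c['img']
  if n=='wrist': A=im[0:300,130:430]
  else: A=im[120:320,150:350]
  A=cv2.resize(A,(400,400),interpolation=cv2.INTER_CUBIC)
  B=A if n=='wrist' else np.hstack([B,A])
cv2.imwrite('pics/final.png',cv2.cvtColor(B,cv2.COLOR_RGB2BGR))
E
```

```text
time: 44.92
position: [0.649, -0.0973, 0.1048]
eef_rot: [3.141, 0.002, 1.623]
ft_force: [-0.7, -4.1, 5.9]
finger_gap: 0.174
finger_force: 59.7
time: 45.55
position: [0.6489, -0.0969, 0.1042]
eef_rot: [-3.142, -0.0, 1.623]
ft_force: [-0.3, -0.4, 0.1]
finger_gap: 0.999
finger_force: 0.0
time: 46.3
position: [0.6506, -0.1365, 0.2526]
eef_rot: [-3.14, -0.001, 1.623]
ft_force: [0.3, -0.4, 0.4]
finger_gap: 0.998
finger_force: 0.0
wrist carton 0.62 [ 0.813  0.026 -0.002] [0.169 0.055]
wrist tub_medium 0.81 [0.376 0.023 0.001] [-0.267  0.074]
wrist tub_small 0.84 [ 0.652 -0.009  0.143] [0.006 0.028]
wrist stop_grip 0.81 [ 0.657 -0.094  0.113] [ 0.007 -0.058]
wrist scoop 0.59 [ 0.676 -0.245  0.071] [ 0.018 -0.209]
wrist brush 0.9 [ 0.817  0.027 -0.001] [0.173 0.055]
scene carton 0.69 [0.64  0.044 0.074] [-0.003  0.081]
scene tub_large 0.44 [ 0.649 -0.009  0.072] [0.003 0.028]
scene tub_medium 0.87 [ 0.644 -0.007  0.109] [-0.002  0.03 ]
scene tub_small 0.66 [ 0.65  -0.013  0.145] [0.004 0.024]
scene stop_grip 0.86 [ 0.651 -0.097  0.114] [ 0.001 -0.061]
scene bottle 0.62 [0.615 0.161 0.07 ] [-0.021  0.2  ]
scene scoop 0.67 [ 0.672 -0.245  0.069] [ 0.015 -0.209]
scene brush 0.79 [0.817 0.031 0.   ] [0.173 0.059]
```

View pics/final.png

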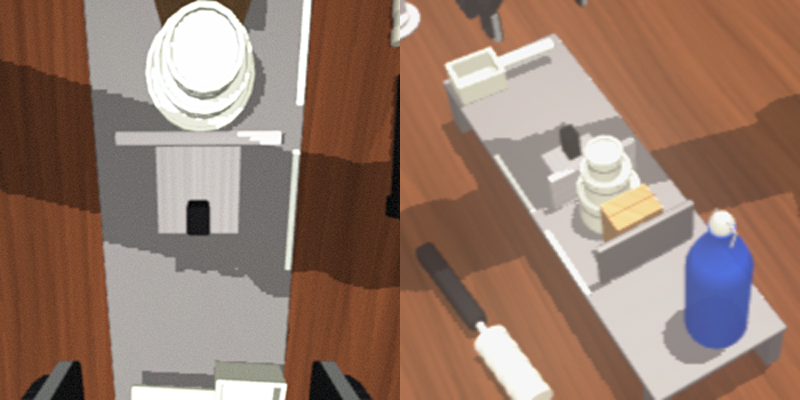

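The row is snug: the stop's post is at riser y ≈ -0.060, so the joint is at about 0.090. The three-tub stack stands between stop and carton, and the bottle, scoop and brush haven't moved.

```bash
python3 -c "
from station import r
print(r.finish_job())"
```

```text
the job is handed in; nothing more can be done
None
```

The job is handed in: the carton stands flat against the wall, the large, medium and small tubs are stacked beside it, the stop is slid up snug (about 0.090) and released, and the bottle, scoop and brush were left alone.

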